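# Shut the sample box and push its drawer home

### The arm

A 7-joint arm with a two-finger parallel gripper is mounted at the origin on a cart in front of the work surface, level with it; the furniture and walls round the work are solid. World frame = base frame: x ahead of the robot, y to its left, z up, the work surface at z = 0. Lengths are in m, angles in rad, forces in N, time in s.
With the tool pointing down it reaches from about 0.35 to 0.9 m from the base axis. Payload 8.1 kg.
Tool frame: the origin (TCP) lies midway between the tips of the shut fingers; the grasp point (between the pads) lies 19 mm behind it; z points along the fingers, y is the line along which they close (so a half turn about z gives the same grasp; the last joint's range is limited). The gripper opens to 92 mm and grips with 3 to 60 N. Pads are 19 mm wide; open, the fingers measure 130 mm over their backs; the gripper's body (75 mm by 190 mm) begins 47 mm behind the grasp point.
Start: joints at [-1.298, 0.434, 0.025, 1.573, -0.012, 1.134, -0.075], TCP at [0.229, 0.581, 0.227] pointing down, gripper open.
Joint ranges: [-2.62, 2.62], [-0.44, 2.09], [-1.27, 1.32], [0.08, 2.57], [-1.32, 4.46], [0.12, 2], [-2.74, 2.74]. Speed limits (rad/s): [2.22, 2.22, 3.01, 3.01, 3.14, 3.14, 3.14].

### API

Orientations are given as a rotation vector (axis times angle).
In Python, from cell import arm gives the robot as it stands.
- The arm moves only by the tool carry_out, never from a script. Its arguments are lists of equal length, an entry for each row: "claw": the finger opening in cm, from 0 to 9.18; "delta_pos": the shift along the tool's x, y, z in cm, a list of three; "angular": the turn, a rotation vector about the tool's x, y, z in rad, a list of three. In form: {"claw": [claw, ...], "delta_pos": [[dx, dy, dz], ...], "angular": [[ax, ay, az], ...]}. A call has 1 to 20 rows; each row shifts and turns the commanded pose from where the row before left it, along the tool's axes as they then stand; what a row does not reach is not made up. A row lasts 1/10 s, in which the tool goes at most 50 mm and 8.59 degrees, less where a joint would pass 70% of its speed; a pose out of reach is approached as far as the arm can. A call with a gripper value outside its range is refused whole. The fingers move at their own pace and stop on an object; "force" is the grip in N (left out, the last holds). Time passes only in rows, so rows that do not move let the fingers close. It gives the time, the measured TCP pose, the force, the opening and the grip force at its end, in the units of the state.
- arm.observe(): the state, without advancing time (a new reading comes with each control period).
- arm.get_image(name): name is "side" or "top" or "wrist"; returns a dict with "frame" (480x640x3 uint8, red, green, blue), "mtx" (3x3 intrinsics, pixels), "T" (4x4, takes a point from camera to world coordinates). Camera axes: x right, y down, z forward; pixel columns grow to the right and rows downward; lengths in m; the calibration is good to about 2 mm. A picture is of the moment at which its call begins. There is no depth.
- arm.sign_off(): hands the job in; it is judged then, once.
Trained networks look in a picture, given as the dict that the camera call returned (one of the last four; its "shot" number tells which), for a name from the list of things; names that differ only in an ending like _2 or _b are one class to them, and where a whole thing is asked for, a point or a joint stands for the part that bears it (a point fixed in the world has none). Each returns a list of dicts, best first, with "conf" (0 to 1); they miss things now and then, are a little off and sometimes report something else, mostly with a low value. They report only what shows in the picture. A call takes as long as a camera call. They do not tell look-alikes from the thing itself.
- arm.look_for(label, picture): "centre" ([column, row] as shares, 0 to 1, of the picture: columns of its width, rows of its height, amid what is visible of it).
- arm.trace(label, picture): "region" (480x640 bool, what is visible of it) and "centre" ([column, row] as shares, 0 to 1, of the picture: columns of its width, rows of its height, amid what is visible of it).
- arm.place_of(label, picture): "centre" ([column, row] as shares, 0 to 1, of the picture: columns of its width, rows of its height: a listed point, or the origin of a listed thing).
The state is a dict: "clock": time; "joints": joint angles; "dq": joint speeds; "joint_efforts": joint torques, N m; "position": TCP position; "ee_rot": TCP orientation; "force": force on the tool from outside, world axes, zero at the start; "ft_torque": the same for the moment, N m; "width": opening from 0.0 (shut) to 1.0 (fully open); "gripper_force": force on a finger pad.
Only numpy, scipy, OpenCV 4.12 (cv2) and the standard library are available. Lean on these libraries where they do the work, as an engineer would, in place of code of your own. Each camera call takes 0.05 s, during which the arm holds its last target. There are 200 camera calls.

### The job

The drawer of the low sample cabinet stands open, and in it lies a white sample box whose lid is tipped back. Put the samples away by pushing only: with the drawer left out, first tip the lid over with the fingertips until the box is shut, then push the drawer fully home, box and test disc inside. Do not lift the box out of the drawer, and leave the vials, the steel disc and the other white box beside the drawer where they stand.

Things in the scene. Friction and masses are not known exactly. Their poses are not given: they have to be found in the camera images.
- cabinet: Low grey desktop cabinet with one white-fronted drawer, fixed to the table: 175 mm deep (its x), 217 wide (y), 78 high; roof 8 mm thick. Origin: on the table under the middle of its front edge (the drawer opening). Its x points from front to back, so the drawer comes out along -x; z up. A flat box, 18 mm high, is fixed on the rear part of the roof.
- drawer (a joint): How far the drawer is open, m: 0 = fully home (front panel against the cabinet), 0.205 = out to its stop. It slides with about 1.5 N of friction and stays where left. Front panel 10 mm thick, 215 wide, from 9 to 75 mm above the table; the tray's side walls reach 35 mm above the table.
- drawer_front (a point): Middle of the outer edge of the drawer's pull strip, 64 mm above the table: an aluminium bar, 80 mm wide (cabinet's y), 8 mm high, standing out 12 mm from the front panel. It moves with the drawer; with the drawer home this point is 21 mm in front of the cabinet's origin. Push on the strip or on the panel.
- sample_box: White plastic sample box, 132 x 165 x 46 mm when shut, loose in the drawer's front compartment (152 x 189 mm), about 0.24 kg with its lid. Origin: centre of its underside, 12 mm above the table; axes about parallel to the cabinet's. Its base is 24 mm high. Its lid is hinged along its far edge, the one next to the cabinet.
- sample_box_lid (a joint): Lid angle, rad: 0 = shut, 1.92 = tipped right back against its stop, 20 degrees past upright towards the cabinet; it starts between 1.6 and 1.8 and stays there. It balances at about 1.3, and its stiff hinge holds it anywhere between about 1.0 and 1.8; pushed below about 0.9 it sinks shut by itself in one to three seconds. Pushing it takes under 2 N.
- lid_hinge (a point): Middle of the lid's hinge line: 64 mm behind the box's origin (its +x) and 24 mm above its underside. The hinge line runs along the box's y.
- lid_rim (a point): Middle of the lid's free edge on its outer face, 127 mm along the lid from the hinge. The lid is 165 mm wide and 22 deep; shut, its outer face is the top of the box; tipped back, this face looks to the cabinet and the free edge is about 160 mm above the table, above or just before the front edge of the cabinet's roof (this point shows how far).
- disc: Pink rubber test disc, 88 mm across, 9 mm thick, lying loose in the box's base. Origin: centre of its underside.
- vial_brown: Small brown vial, 30 mm across, 52 high, standing on the table to the right of the open drawer. Origin: centre of its foot.
- vial_clear: Small vial, 30 mm across, 50 high, standing on the table to the right of the open drawer. Origin: centre of its foot.
- steel_disc: Thick steel disc, 60 mm across, 14 high, on the table to the left of the open drawer. Origin: centre of its underside.
- closed_box: Second white sample box of the same kind, 132 x 165 x 46 mm, shut, lying on the table farther left. Origin: centre of its underside.
There are look-alikes about, which are no part of the job. What is shaped like the disc but blue is not meant.

How it is judged:
By the outcome, as a careful person would: the job done as asked, in the order asked, and still so for the second after the job is handed in, with the robot touching nothing.
It also fails if it takes over 48 s, if anything falls off the work surface, if the arm or the gripper's body presses on something with over 40 N, if the wrist force passes 120 N, or if a joint passes its speed limit or range.

## Working session

There is one attempt and no reset: what is moved stays moved. The work goes in short steps, Python scripts to look and compute and a tool call to move; the robot and the scene stay as the last step left them, time stands still between calls to the robot, and variables do not carry over. Pictures are saved under pics/ and viewed, at most 10 in all, crops included, and the job is handed in when it is done.

Besides the shell and the picture viewer there is one more tool, called after "Request:" by a JSON object that holds its "fn" and its "kwargs", one argument or row to a line. carry_out: Moves the arm, as the interface text tells. Its arguments: {"type":"object","properties":{"claw":{"type":"array","items":{"type":"number"}},"delta_pos":{"type":"array","items":{"type":"array","items":{"type":"number"}}},"angular":{"type":"array","items":{"type":"array","items":{"type":"number"}}},"force":{"type":"number"}},"required":["claw","delta_pos","angular"]}

```bash
mkdir -p pics; cat > h.py <<'E'
import numpy as np, cv2
from cell import arm
from scipy.spatial.transform import Rotation as R
def px(c): return np.array([c[0]*640,c[1]*480])
def ray(p,uv):
    d=np.linalg.inv(p["mtx"])@[uv[0],uv[1],1]; T=np.array(p["T"]); return T[:3,3],T[:3,:3]@d
def onz(p,uv,z):
    o,d=ray(p,uv); return o+d*(z-o[2])/d[2]
def tri(ps,uvs):
    A=np.zeros((3,3));b=np.zeros(3)
    for p,u in zip(ps,uvs):
        o,d=ray(p,u); d=d/np.linalg.norm(d); M=np.eye(3)-np.outer(d,d); A+=M;b+=M@o
    return np.linalg.solve(A,b)
E
python3 - <<'E'
from h import *
s=arm.observe(); print(s)
ps={}
for n in ("side","top","wrist"):
    p=arm.get_image(n); ps[n]=p
    cv2.imwrite(f"pics/{n}0.png",p["frame"][:,:,::-1])
names=["cabinet","drawer_front","sample_box","lid_hinge","lid_rim","disc","vial_brown","vial_clear","steel_disc","closed_box"]
for l in names:
    best={}
    for n in ("side","top"):
        r=arm.place_of(l,ps[n])
        print(l,n,[(px(q["centre"]).round(1).tolist(),round(q["conf"],2)) for q in r[:3]])
        if r: best[n]=px(r[0]["centre"])
    if len(best)==2: print("   tri",tri([ps[n] for n in best],list(best.values())).round(4))
E
```

```text
{'clock': 0.0, 'joints': array([-1.29760495,  0.43520994,  0.02495585,  1.57411919, -0.01160383,
        1.1340167 , -0.07510249]), 'dq': array([-0.00100725, -0.0006877 , -0.00142158,  0.00093686, -0.00146024,
       -0.00112958, -0.00047516]), 'joint_efforts': array([ 1.00992831e-03, -6.67836714e+01,  9.85711589e-01, -3.14462328e+01,
       -6.05970528e-02,  4.29360266e-02,  1.84651581e-04]), 'position': array([0.2292297 , 0.58087351, 0.22594435]), 'ee_rot': array([-5.86883541e-01, -3.08611660e+00,  2.51241469e-03]), 'force': array([ 0.54967472, -0.43119686, -0.15245218]), 'ft_torque': array([ 0.00321831,  0.01563039, -0.01066033]), 'gripper_force': 0.0, 'width': 0.9981282869919385}
cabinet side [([285.6, 284.6], 0.16)]
cabinet top [([321.2, 227.9], 0.83)]
   tri [ 0.5833  0.3778 -0.0611]
drawer_front side [([251.3, 289.9], 0.85)]
drawer_front top [([342.2, 304.9], 0.64), ([332.1, 269.2], 0.25)]
   tri [0.4161 0.3071 0.069 ]
sample_box side [([290.4, 283.7], 0.87)]
sample_box top []
lid_hinge side [([311.7, 263.6], 0.78)]
lid_hinge top [([329.5, 246.3], 0.67)]
   tri [0.5697 0.3355 0.0333]
lid_rim side [([324.4, 207.0], 0.88)]
lid_rim top [([322.9, 229.8], 0.67)]
   tri [0.6026 0.3465 0.1629]
disc side [([322.8, 206.3], 0.64), ([513.0, 322.6], 0.6), ([284.0, 281.7], 0.57)]
disc top [([333.0, 273.5], 0.8), ([446.1, 150.2], 0.72)]
   tri [0.5262 0.3045 0.223 ]
vial_brown side [([323.9, 206.5], 0.64), ([338.1, 339.2], 0.57)]
vial_brown top [([395.4, 265.6], 0.41)]
   tri [0.5034 0.1964 0.3007]
vial_clear side [([341.4, 358.1], 0.96)]
vial_clear top [([409.0, 274.8], 0.42)]
   tri [0.4928 0.1241 0.0053]
steel_disc side [([259.1, 243.0], 0.74), ([338.5, 358.1], 0.61)]
steel_disc top [([268.7, 262.5], 0.87)]
   tri [ 0.5317  0.5031 -0.0127]
closed_box side [([208.5, 222.7], 0.63)]
closed_box top [([221.4, 284.9], 0.61)]
   tri [ 0.4681  0.6336 -0.0099]
```

View pics/side0.png

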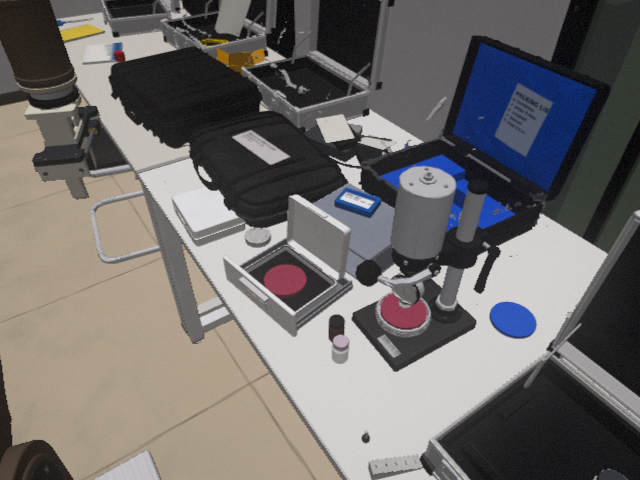

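View pics/top0.png

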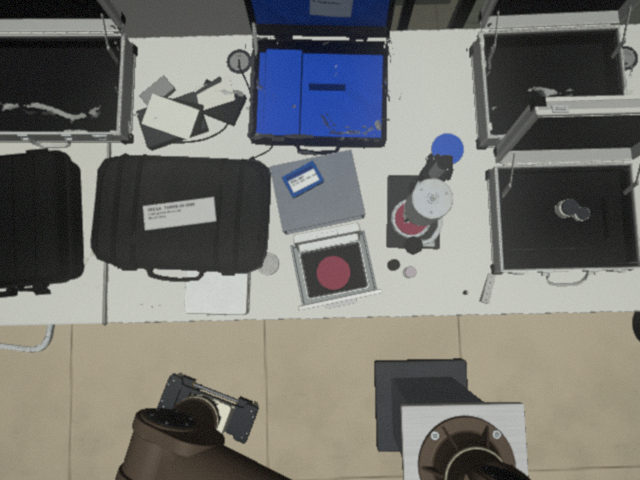

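What could be mistaken, in top-image pixels:
- **Sample box:** the open one in the drawer at (333,270), or the shut one at (217,293). The tipped-back lid is only on the drawer's box, so I choose that one.
- **Disc:** the pink one in the box at (333,273), the pink one under the microscope at (410,218), or the blue one at (446,150). I choose the one in the box.

The side view shows the open drawer around (290,280). The lid rim is near (324,207), with the vials at (338,330) and (341,348).

```bash
python3 - <<'E'
from h import *
s=arm.observe(); M=R.from_rotvec(s["ee_rot"]).as_matrix(); print(M.round(3))
p=arm.get_image("top"); q=arm.get_image("side")
for l in ("lid_rim","lid_hinge","drawer_front"):
    a=arm.place_of(l,p);b=arm.place_of(l,q)
    if a and b: print(l,tri([p,q],[px(a[0]["centre"]),px(b[0]["centre"])]).round(4))
for uv in [(270,165),(355,152),(367,225),(283,235)]: print("roof",onz(p,uv,.078).round(3))
for uv in [(296,306),(381,293)]: print("front",onz(p,uv,.075).round(3))
t=arm.trace("cabinet",p)
if t:
    c,_=cv2.findContours(t[0]["region"].astype(np.uint8),0,2); c=max(c,key=cv2.contourArea)
    r=cv2.boxPoints(cv2.minAreaRect(c)); print("cab",t[0]["conf"],[onz(p,x,.078).round(3).tolist() for x in r])
f=p["frame"][140:320,250:460,::-1]
a=cv2.resize(f,None,fx=2.7,fy=2.7,interpolation=2)
cv2.imwrite("pics/crop.png",a[:600,:800])
E
```

```text
[[-0.93   0.367  0.   ]
 [ 0.367  0.93   0.   ]
 [ 0.     0.    -1.   ]]
lid_rim [0.6023 0.347  0.1577]
lid_hinge [ 0.5068  0.3557 -0.0053]
drawer_front [0.4154 0.3119 0.0683]
roof [0.78  0.485 0.078]
roof [0.808 0.264 0.078]
roof [0.617 0.239 0.078]
roof [0.596 0.454 0.078]
front [0.416 0.424 0.075]
front [0.444 0.209 0.075]
cab 0.76 [[0.776, 0.489, 0.078], [0.816, 0.274, 0.078], [0.636, 0.242, 0.078], [0.596, 0.453, 0.078]]
```

View pics/crop.png

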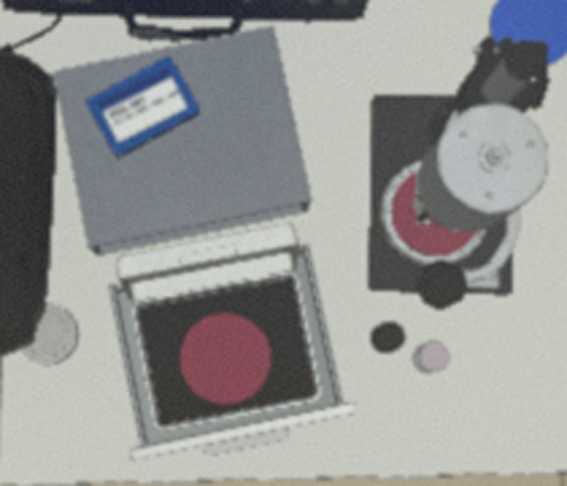

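The crop confirms the open box with the pink disc inside the drawer, at crop (225,358). Its lid stands at (210,255), just before the cabinet's front edge, which runs (97,252)–(310,205). The yaw is about 11° and the rim is at (0.602, 0.347, 0.16). Next I move above the gap behind the lid.

Request:
{"fn": "carry_out", "kwargs": {
  "claw": [0, 0, 0, 0, 0, 0, 0, 0, 0, 0, 0, 0, 0, 0, 0, 0, 0, 0, 0, 0],
  "delta_pos": [
    [-2.86, -0.4, -0.28],
    [-2.86, -0.4, -0.28],
    [-2.86, -0.4, -0.28],
    [-2.86, -0.4, -0.28],
    [-2.86, -0.4, -0.28],
    [-2.86, -0.4, -0.28],
    [-2.86, -0.4, -0.28],
    [-2.86, -0.4, -0.28],
    [-2.86, -0.4, -0.28],
    [-2.86, -0.4, -0.28],
    [-2.86, -0.4, -0.28],
    [-2.86, -0.4, -0.28],
    [-2.86, -0.4, -0.28],
    [-2.86, -0.4, -0.28],
    [-2.86, -0.4, -0.28],
    [-2.86, -0.4, -0.28],
    [0, 0, 0],
    [0, 0, 0],
    [0, 0, 0],
    [0, 0, 0]
  ],
  "angular": [
    [0, 0, 0],
    [0, 0, 0],
    [0, 0, 0],
    [0, 0, 0],
    [0, 0, 0],
    [0, 0, 0],
    [0, 0, 0],
    [0, 0, 0],
    [0, 0, 0],
    [0, 0, 0],
    [0, 0, 0],
    [0, 0, 0],
    [0, 0, 0],
    [0, 0, 0],
    [0, 0, 0],
    [0, 0, 0],
    [0, 0, -0.142],
    [0, 0, -0.142],
    [0, 0, -0.142],
    [0, 0, -0.142]
  ]
}}

```text
clock: 3.6
position: [0.6316, 0.3538, 0.2713]
ee_rot: [0.31, -3.126, 0.0]
force: [0.8, 0.1, -0.5]
width: 0.004
gripper_force: 0.0
```

```bash
python3 - <<'E'
from h import *
q=arm.get_image("side"); w=arm.get_image("wrist"); p=arm.get_image("top")
for n,i in (("side",q),("wrist",w),("top",p)):
    for l in ("lid_rim",):
        a=arm.place_of(l,i); print(n,l,[(px(k["centre"]).round(1),round(k["conf"],2)) for k in a[:2]], [onz(i,px(k["centre"]),.159).round(3) for k in a[:2]])
a=cv2.resize(q["frame"][100:340,200:460,::-1],None,fx=2,fy=2); b=cv2.resize(w["frame"][:,:,::-1],(280,210))
b=cv2.copyMakeBorder(b,0,480-210,0,0,0)
cv2.imwrite("pics/a1.png",np.hstack([a,b]))
E
```

```text
side lid_rim [(array([255.4, 239.1]), 0.71), (array([322.8, 208.7]), 0.6)] [array([0.449, 0.337, 0.159]), array([0.605, 0.345, 0.159])]
wrist lid_rim [(array([318.2, 184.3]), 0.96)] [array([0.602, 0.343, 0.159])]
top lid_rim [(array([321.5, 230.2]), 0.75)] [array([0.597, 0.353, 0.159])]
```

View pics/a1.png

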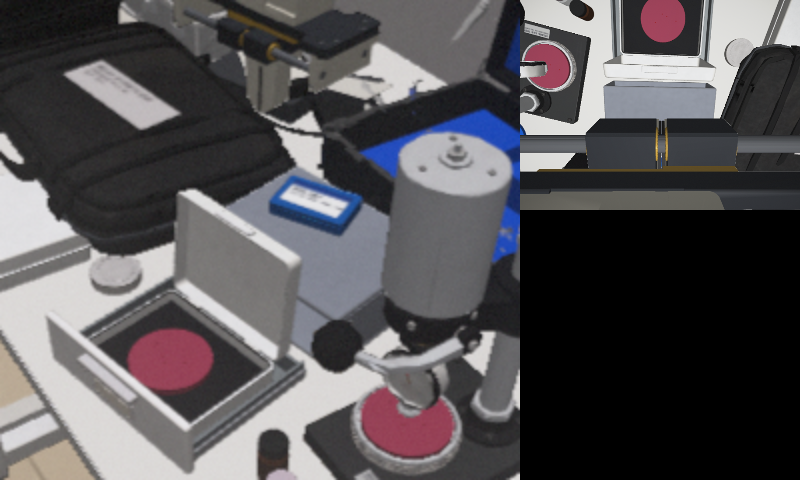

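The side crop shows the lid upright at crop (240,270), with the fingers above and behind it. The wrist view shows the lid edge at about (660,70), between the fingers and the box. The wrist and top views agree on the rim at x≈0.60. Next I go down behind the lid and push.

Request:
{"fn": "carry_out", "kwargs": {
  "claw": [0, 0, 0, 0, 0, 0, 0, 0, 0, 0, 0, 0],
  "delta_pos": [
    [0, 0, 2.5],
    [0, 0, 2.5],
    [0, 0, 2.5],
    [0, 0, 2.5],
    [0, 0, 2.5],
    [0, 0, 2.8],
    [0, 0, 0],
    [1, 0, 0],
    [1, 0, 0],
    [1, 0, 0],
    [1, 0, 0],
    [1, 0, 0]
  ],
  "angular": [
    [0, 0, 0],
    [0, 0, 0],
    [0, 0, 0],
    [0, 0, 0],
    [0, 0, 0],
    [0, 0, 0],
    [0, 0, 0],
    [0, 0, 0],
    [0, 0, 0],
    [0, 0, 0],
    [0, 0, 0],
    [0, 0, 0]
  ]
}}

```text
clock: 5.1
position: [0.582, 0.3446, 0.1197]
ee_rot: [-0.301, 3.125, 0.002]
force: [0.9, -0.2, 0.5]
width: 0.006
gripper_force: 0.6
```

Request:
{"fn": "carry_out", "kwargs": {
  "claw": [0, 0, 0, 0, 0, 0, 0, 0],
  "delta_pos": [
    [1, 0, 0],
    [1, 0, 0],
    [1, 0, 0],
    [1, 0, 0],
    [1, 0, 0],
    [1, 0, 0],
    [1, 0, 0],
    [1, 0, 0]
  ],
  "angular": [
    [0, 0, 0],
    [0, 0, 0],
    [0, 0, 0],
    [0, 0, 0],
    [0, 0, 0],
    [0, 0, 0],
    [0, 0, 0],
    [0, 0, 0]
  ]
}}

```text
clock: 5.9
position: [0.503, 0.3289, 0.1185]
ee_rot: [0.301, -3.127, 0.0]
force: [0.4, -0.1, -0.3]
width: 0.001
gripper_force: 0.1
```

```bash
python3 - <<'E'
from h import *
q=arm.get_image("side")
cv2.imwrite("pics/a2.png",cv2.resize(q["frame"][140:340,200:400,::-1],None,fx=2.5,fy=2.5))
print(arm.observe()["force"])
E
```

```text
[-2.32597028 -0.86561868 -0.51910367]
```

View pics/a2.png

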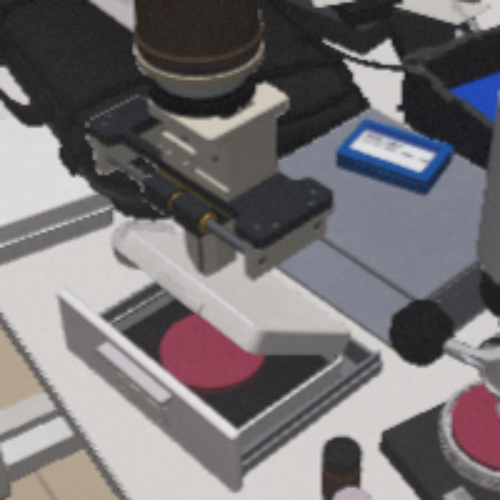

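The lid is leaning well over at crop (240,290) and sinking, with the disc still in place. I retreat up and forward while it shuts.

Request:
{"fn": "carry_out", "kwargs": {
  "claw": [0, 0, 0, 0, 0, 0, 0, 0, 0, 0, 0, 0, 0, 0, 0, 0, 0, 0, 0, 0],
  "delta_pos": [
    [0, 0, -2.5],
    [0, 0, -2.5],
    [0, 0, -2.5],
    [2, 0, 0],
    [2, 0, 0],
    [2, 0, 0],
    [2, 0, 0],
    [2, 0, 0],
    [2, 0, 0],
    [0.4, 0, 0],
    [0, 0, 0],
    [0, 0, 0],
    [0, 0, 0],
    [0, 0, 0],
    [0, 0, 0],
    [0, 0, 0],
    [0, 0, 0],
    [0, 0, 0],
    [0, 0, 0],
    [0, 0, 0]
  ],
  "angular": [
    [0, 0, 0],
    [0, 0, 0],
    [0, 0, 0],
    [0, 0, 0],
    [0, 0, 0],
    [0, 0, 0],
    [0, 0, 0],
    [0, 0, 0],
    [0, 0, 0],
    [0, 0, 0],
    [0, 0, 0],
    [0, 0, 0],
    [0, 0, 0],
    [0, 0, 0],
    [0, 0, 0],
    [0, 0, 0],
    [0, 0, 0],
    [0, 0, 0],
    [0, 0, 0],
    [0, 0, 0]
  ]
}}

```text
clock: 7.95
position: [0.3822, 0.3054, 0.1935]
ee_rot: [0.301, -3.127, -0.0]
force: [1.4, -0.5, 0.1]
width: -0.001
gripper_force: 0.0
```

```bash
python3 - <<'E'
from h import *
q=arm.get_image("side"); p=arm.get_image("top"); w=arm.get_image("wrist")
for l in ("drawer_front","lid_rim"):
  for n,i in (("side",q),("top",p),("wrist",w)):
    a=arm.place_of(l,i); print(l,n,[(onz(i,px(k["centre"]),.064 if l[0]=="d" else .058).round(3),round(k["conf"],2)) for k in a[:2]])
cv2.imwrite("pics/a3.png",cv2.resize(q["frame"][140:340,200:400,::-1],None,fx=2.5,fy=2.5))
E
```

```text
drawer_front side [(array([0.419, 0.315, 0.064]), 0.76)]
drawer_front top [(array([0.42 , 0.311, 0.064]), 0.92)]
drawer_front wrist [(array([0.412, 0.31 , 0.064]), 0.92), (array([0.474, 0.321, 0.064]), 0.21)]
lid_rim side [(array([0.452, 0.321, 0.058]), 0.6)]
lid_rim top [(array([0.443, 0.331, 0.058]), 0.75)]
lid_rim wrist []
```

View pics/a3.png

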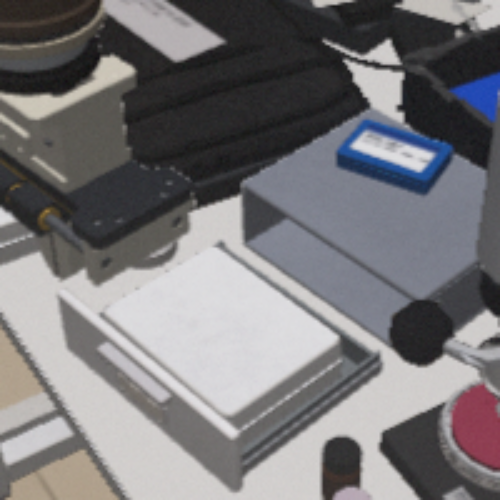

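The box is shut: the white lid is flat at crop (225,330) and the drawer is still out. Next I go down in front of the pull strip and push.

Request:
{"fn": "carry_out", "kwargs": {
  "claw": [0, 0, 0, 0, 0, 0, 0, 0, 0, 0, 0, 0, 0],
  "delta_pos": [
    [0, 0, 2.5],
    [0, 0, 2.5],
    [0, 0, 2.5],
    [0, 0, 2.5],
    [0, 0, 2.5],
    [0, 0, 2.3],
    [-0.5, 0, 0],
    [-0.7, 0, 0],
    [-0.7, 0, 0],
    [-0.7, 0, 0],
    [-0.7, 0, 0],
    [-0.7, 0, 0],
    [-0.7, 0, 0]
  ],
  "angular": [
    [0, 0, 0],
    [0, 0, 0],
    [0, 0, 0],
    [0, 0, 0],
    [0, 0, 0],
    [0, 0, 0],
    [0, 0, 0],
    [0, 0, 0],
    [0, 0, 0],
    [0, 0, 0],
    [0, 0, 0],
    [0, 0, 0],
    [0, 0, 0]
  ]
}}

```text
clock: 9.7
position: [0.429, 0.3145, 0.0458]
ee_rot: [-0.301, 3.127, 0.0]
force: [-2.0, -0.3, 1.4]
width: 0.006
gripper_force: 1.0
```

Request:
{"fn": "carry_out", "kwargs": {
  "claw": [0, 0, 0, 0, 0, 0, 0, 0, 0, 0, 0, 0, 0, 0, 0, 0, 0],
  "delta_pos": [
    [-0.8, 0, 0],
    [-0.8, 0, 0],
    [-0.8, 0, 0],
    [-0.8, 0, 0],
    [-0.8, 0, 0],
    [-0.8, 0, 0],
    [-0.8, 0, 0],
    [-0.8, 0, 0],
    [-0.8, 0, 0],
    [-0.8, 0, 0],
    [-0.8, 0, 0],
    [-0.8, 0, 0],
    [-0.8, 0, 0],
    [-0.8, 0, 0],
    [-0.8, 0, 0],
    [-0.8, 0, 0],
    [-0.8, 0, 0]
  ],
  "angular": [
    [0, 0, 0],
    [0, 0, 0],
    [0, 0, 0],
    [0, 0, 0],
    [0, 0, 0],
    [0, 0, 0],
    [0, 0, 0],
    [0, 0, 0],
    [0, 0, 0],
    [0, 0, 0],
    [0, 0, 0],
    [0, 0, 0],
    [0, 0, 0],
    [0, 0, 0],
    [0, 0, 0],
    [0, 0, 0],
    [0, 0, 0]
  ]
}}

```text
clock: 11.4
position: [0.5625, 0.3404, 0.0455]
ee_rot: [0.301, -3.127, 0.0]
force: [-1.0, -1.7, -0.2]
width: 0.004
gripper_force: 1.0
```

Request:
{"fn": "carry_out", "kwargs": {
  "claw": [0, 0, 0, 0],
  "delta_pos": [
    [-0.4, 0, 0],
    [-0.4, 0, 0],
    [-0.4, 0, 0],
    [-0.3, 0, 0]
  ],
  "angular": [
    [0, 0, 0],
    [0, 0, 0],
    [0, 0, 0],
    [0, 0, 0]
  ]
}}

```text
clock: 11.8
position: [0.5769, 0.3433, 0.0456]
ee_rot: [-0.301, 3.127, 0.0]
force: [-1.4, -1.5, 0.1]
width: 0.005
gripper_force: 0.8
```

Request:
{"fn": "carry_out", "kwargs": {
  "claw": [0, 0, 0],
  "delta_pos": [
    [-0.3, 0, 0],
    [-0.2, 0, 0],
    [0, 0, 0]
  ],
  "angular": [
    [0, 0, 0],
    [0, 0, 0],
    [0, 0, 0]
  ]
}}

```text
clock: 12.1
position: [0.582, 0.3444, 0.0456]
ee_rot: [-0.301, 3.126, 0.001]
force: [0.2, -0.5, 1.2]
width: 0.005
gripper_force: 0.0
```

Request:
{"fn": "carry_out", "kwargs": {
  "claw": [0, 0, 0],
  "delta_pos": [
    [-0.2, 0, 0],
    [-0.2, 0, 0],
    [0, 0, 0]
  ],
  "angular": [
    [0, 0, 0],
    [0, 0, 0],
    [0, 0, 0]
  ]
}}

```text
clock: 12.4
position: [0.5858, 0.3452, 0.0456]
ee_rot: [-0.301, 3.127, 0.001]
force: [0.1, 0.4, -0.2]
width: 0.004
gripper_force: 0.1
```

Request:
{"fn": "carry_out", "kwargs": {
  "claw": [0, 0, 0],
  "delta_pos": [
    [-0.2, 0, 0],
    [-0.2, 0, 0],
    [0, 0, 0]
  ],
  "angular": [
    [0, 0, 0],
    [0, 0, 0],
    [0, 0, 0]
  ]
}}

```text
clock: 12.7
position: [0.5897, 0.3459, 0.0456]
ee_rot: [-0.301, 3.127, 0.0]
force: [-0.1, 1.0, -0.4]
width: 0.005
gripper_force: 0.1
```

Request:
{"fn": "carry_out", "kwargs": {
  "claw": [0, 0, 0],
  "delta_pos": [
    [-0.2, 0, 0],
    [-0.2, 0, 0],
    [0, 0, 0]
  ],
  "angular": [
    [0, 0, 0],
    [0, 0, 0],
    [0, 0, 0]
  ]
}}

```text
clock: 13.0
position: [0.5935, 0.3466, 0.0455]
ee_rot: [-0.301, 3.127, 0.0]
force: [-0.5, 0.7, 0.6]
width: 0.002
gripper_force: 0.7
```

```bash
python3 - <<'E'
from h import *
q=arm.get_image("side"); p=arm.get_image("top"); w=arm.get_image("wrist")
print(arm.observe()["force"])
cv2.imwrite("pics/a4.png",np.hstack([cv2.resize(i["frame"][a:a+150,b:b+150,::-1],(400,400)) for i,a,b in ((q,160,230),(p,150,250))]))
E
```

```text
[-1.13900249 -0.27595114  0.13436371]
```

View pics/a4.png

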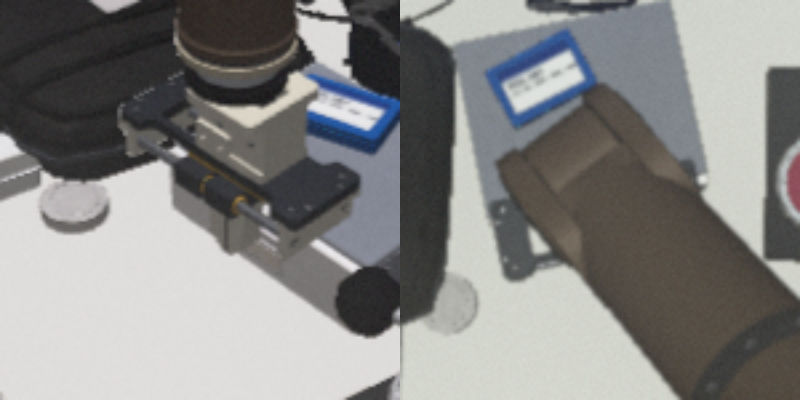

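In the side crop the drawer front sits near the cabinet at (300,270), with no clear gap visible. The force is still low, so I keep pushing in small steps until it rises.

Request:
{"fn": "carry_out", "kwargs": {
  "claw": [0, 0, 0],
  "delta_pos": [
    [-0.2, 0, 0],
    [-0.2, 0, 0],
    [0, 0, 0]
  ],
  "angular": [
    [0, 0, 0],
    [0, 0, 0],
    [0, 0, 0]
  ]
}}

```text
clock: 13.45
position: [0.5935, 0.3466, 0.0452]
ee_rot: [0.302, -3.12, 0.003]
force: [-13.8, -4.4, 9.7]
width: 0.006
gripper_force: 7.2
```

Request:
{"fn": "carry_out", "kwargs": {
  "claw": [0, 0],
  "delta_pos": [
    [-0.2, 0, 0],
    [0, 0, 0]
  ],
  "angular": [
    [0, 0, 0],
    [0, 0, 0]
  ]
}}

```text
clock: 13.65
position: [0.5935, 0.3466, 0.0451]
ee_rot: [0.302, -3.117, 0.004]
force: [-20.7, -5.7, 15.2]
width: 0.007
gripper_force: 10.8
```

It is against a hard stop. I back off, rise clear and verify.

Request:
{"fn": "carry_out", "kwargs": {
  "claw": [0, 0, 0, 0, 0, 0, 0, 0, 0, 0, 0],
  "delta_pos": [
    [0.8, 0, 0],
    [1.5, 0, 0],
    [2, 0, 0],
    [2.5, 0, 0],
    [2.5, 0, 0],
    [2.5, 0, 0],
    [2.5, 0, -2.5],
    [2.5, 0, -2.5],
    [2.5, 0, -3],
    [0, 0, -3],
    [0, 0, 0]
  ],
  "angular": [
    [0, 0, 0],
    [0, 0, 0],
    [0, 0, 0],
    [0, 0, 0],
    [0, 0, 0],
    [0, 0, 0],
    [0, 0, 0],
    [0, 0, 0],
    [0, 0, 0],
    [0, 0, 0],
    [0, 0, 0]
  ]
}}

```text
clock: 14.75
position: [0.4115, 0.3125, 0.1598]
ee_rot: [-0.302, 3.12, 0.007]
force: [0.6, 0.5, 0.1]
width: 0.001
gripper_force: 0.0
```

```bash
python3 - <<'E'
from h import *
q=arm.get_image("side"); p=arm.get_image("top"); w=arm.get_image("wrist")
for l in ("drawer_front","vial_brown","vial_clear","steel_disc","closed_box"):
  for n,i in (("side",q),("top",p)):
    print(l,n,[(px(k["centre"]).round(1),onz(i,px(k["centre"]),.064 if l[0]=="d" else 0).round(3),round(k["conf"],2)) for k in arm.place_of(l,i)[:1]])
cv2.imwrite("pics/a5.png",np.hstack([cv2.resize(i["frame"][a:a+h,b:b+h,::-1],(400,400)) for i,a,b,h in ((q,170,220,150),(w,0,100,480))]))
E
```

```text
drawer_front side [(array([322.8, 244.2]), array([0.606, 0.345, 0.064]), 0.84)]
drawer_front top []
vial_brown side [(array([335.6, 338.2]), array([0.516, 0.168, 0.   ]), 0.56)]
vial_brown top [(array([391.6, 264.6]), array([0.518, 0.171, 0.   ]), 0.61)]
vial_clear side [(array([338.9, 359.1]), array([0.494, 0.126, 0.   ]), 0.9)]
vial_clear top [(array([409.2, 273. ]), array([0.494, 0.125, 0.   ]), 0.66)]
steel_disc side [(array([337.2, 358.6]), array([0.492, 0.128, 0.   ]), 0.44)]
steel_disc top [(array([270.7, 264.5]), array([0.526, 0.496, 0.   ]), 0.74)]
closed_box side [(array([212.2, 220.7]), array([0.469, 0.627, 0.   ]), 0.57)]
closed_box top [(array([220. , 291.3]), array([0.457, 0.632, 0.   ]), 0.56)]
```

View pics/a5.png

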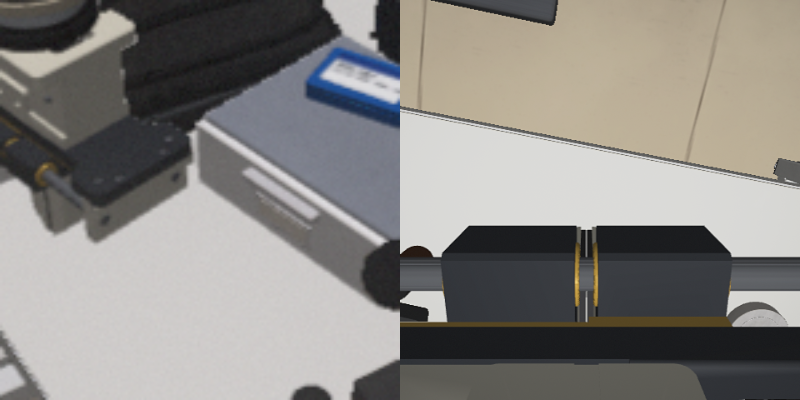

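The drawer front is flush with the cabinet at crop (280,190), and nothing else has moved beyond measurement error. The arm is clear, so I hand the job in.

```bash
python3 -c "
from cell import arm
print(arm.sign_off())"
```

```text
the job is handed in; nothing more can be done
None
```

The box was tipped shut with the drawer out, the drawer was then pushed home to its stop with box and disc inside, nothing else shows as moved, and the job is handed in at about 15 s (no verdict was returned).

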